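Load a steel slug into the gauging chute, home against the escapement stop

ROBOT

A 6-joint arm with a two-finger parallel gripper is mounted at the origin on the work surface. World frame = base frame: x ahead of the robot, y to its left, z up, the work surface at z = 0. Lengths are in m, angles in degrees, forces in N, time in s.
With the tool pointing down it reaches from about 0.35 to 0.875 m from the base axis. Payload 4.2 kg.
Tool frame: the origin (TCP) lies between the finger pads; the fingertips stand ahead of it and the grasp point (between the pads) is the TCP (nose_length is the z of the fingertips in the tool frame, in m); z points along the fingers, y is the direction in which the jaws open and shut (so a half turn about z gives the same grasp; the last joint's range is limited). The gripper opens to 85 mm and grips with 20 to 120 N. Pads are 22 mm wide; open, the fingers measure 114 mm over their backs; the gripper's body (76 mm by 85 mm) begins 54 mm behind the grasp point. The pads swing forward as they close: fully open they stand 13 mm farther back than shut.
Start: joints at [-62.475, 22.042, 0.453, 0, -68.411, -14.817], TCP at [0.138, -0.61, 0.25] pointing down, gripper open.
Joint ranges: [-179.83, 179.83], [-69.29, 118.12], [-61.27, 80.66], [-181.25, 117.63], [-171.15, -9.14], [-177.46, 177.46]. Speed limits (degrees/s): [159.86, 159.86, 180, 180, 180, 180].

INTERFACE

Orientations are given as a 3x3 rotation matrix whose columns are the frame's x, y, z axes.
In Python, from rig import reach, line_to, goto_joints, set_gripper, hold, ik, observe, grab_frame, IKError, hand_in, nose_length gives the robot as it stands. Calls block until the motion is done:
- reach(position, orientation): joint-space move of the TCP to a pose.
- line_to(position, orientation=None, max_speed=0.15): straight line of the TCP; orientation=None keeps the orientation; max_speed is the mean speed in m/s.
- goto_joints(angles): joint-space move.
- set_gripper(opening, force=None): opening from 0.0 (shut) to 1.0 (fully open); force is the grip in N (None keeps the last); returns when the fingers have stopped.
- hold(seconds).
- ik(position, orientation): joint angles nearest the present ones, or None.
- observe(): the state.
- grab_frame(name): name is "side" or "top"; returns a dict with "img" (400x640x3 uint8, blue, green, red), "range_z" (400x640 float32, m along the optical axis (not along the pixel's ray), 0 where there is no reading), "fx", "fy", "cx", "cy" (pixels), "k1" (the pictures are not rectified: a ray, as slopes to the right and down, at radius r is drawn at 1 + k1 r^2 times it, then the intrinsics apply), "position" and "attitude" of the camera in the world. Camera axes: x right, y up, looking along -z (the intrinsics and any distortion apply to the point x, -y, -z); pixel columns grow to the right and rows downward; lengths in m; the calibration is good to about 2 mm. A picture is of the moment at which its call begins.
A pose or a line that the arm cannot do raises IKError and nothing moves.
- hand_in(): hands the job in, once; it reports no verdict.
The state is a dict: "time": time; "joints": joint angles; "qd": joint speeds; "joint_torque": joint torques, N m; "tcp_pos": TCP position; "tool_rot": TCP orientation; "contact_force": force on the tool from outside, world axes, zero at the start; "torque": the same for the moment, N m; "gripper_width": opening from 0.0 (shut) to 1.0 (fully open).
Only numpy, scipy, OpenCV 4.12 (cv2) and the standard library are available. Lean on these libraries where they do the work, as an engineer would, in place of code of your own. Each camera call takes 0.05 s, during which the arm holds its last target. There are 200 camera calls.

TASK

Take the thick steel slug off the pallet, lay it flat in the open upper end of the sloped feed chute, and then push it down the chute under the keeper rails until it rests fully home against the escapement stop, with the stop's brass plunger pressed right in. Press it home by feel with a steady push of about 8 N for a moment, never more than 13 N at the stop, which would damage the escapement. Then leave it there untouched, and leave the other two parts where they are on the pallet.

Things in the scene. Friction and masses are not known exactly. Their poses are not given: they have to be found in the camera images.
- slug_center (a point): centre of the slug: a plain turned steel disc lying flat, 50 mm diameter, 30 mm high, shallow round recess in its top, about 0.45 kg; the point is on its axis 15 mm above its underside, z along its axis. It starts on the pallet in a row of three with the disc and the plug, centres about 95 mm apart, in any order.
- pallet_top (a point): middle of the top of the pallet, a flat grey plastic plate 300 x 90 mm, 8 mm thick, x along its length (the row of parts)
- disc_center (a point): centre of the thin disc, to be left on the pallet: steel, 50 mm diameter, only 12 mm high
- plug_center (a point): centre of the plug, to be left on the pallet: steel, 32 mm diameter, 56 mm high
- channel: aluminium channel of the feed chute, fixed. Origin on the surface of its sloped floor, on the centre line; x runs down the slope along the floor (0.21 rad below level), y across, z square to the floor. 54 mm wide inside. The slug does not slide down by itself: pushing it takes roughly 1 to 4 N, different from run to run.
- load_point (a point): on the channel floor, 65 mm upslope of the channel's origin, axes like the channel's: a good place for the middle of the slug when it is laid in. The channel is open above from its upper open end (115 mm upslope of the channel's origin) down to that origin; its walls there are 12 mm high.
- slot_entry (a point): upper end of the keeper rails on the centre line, level with their tops, 37 mm above the floor at the channel's origin; axes like the channel's. The rails run 115 mm down from here, undersides 33 mm above the floor, reaching in over the slug; the slot between them is 45 mm wide: shut fingers can travel along it, the slug passes only below it.
- escapement: grey housing across the channel's lower end, 34 x 66 x 46 mm plus a 10 mm black cap. Origin at the foot of its upslope face, 120 mm down from the channel's origin, same axes. A rigid steel stop block (40 mm wide, 4 to 32 mm above the floor) stands out of that face by 4 to 64 mm, as last set: not measured, to be found by feel. There the push must be over 4 N for 0.3 s, never over 13 N.
- plunger (a joint): brass plunger, 10 mm diameter, in the middle of the stop block, 18 mm above the floor: 0 = standing out 8 mm from the block's face, 0.008 m = pressed in flush. Soft spring, under 0.5 N; the slug's weight on the slope keeps it in once it is pressed in.
Mind the look-alikes: they are no part of the job. What is shaped like the part that bears slug_center but blue or brown is not meant.

How it is judged (in metres and radians):
On the way, in this order (a step that is already met when the one before it is completed fails the run):
1. the slug lies flat in the open upper end of the chute (y of slug_center in the frame of channel between -0.006 and 0.006 m and z of slug_center in the frame of channel between 0.011 and 0.019 m and angle between the z axis of slug_center and the z axis of channel, either way round below 0.08 rad and x of slug_center in the frame of channel between -0.105 and -0.02 m and linear speed of slug below 0.02 m/s), for 0.2 s.
2. the slug is pressed home against the stop with more than 4 N for 0.3 s (y of slug_center in the frame of channel between -0.006 and 0.006 m and z of slug_center in the frame of channel between 0.011 and 0.019 m and angle between the z axis of slug_center and the z axis of channel, either way round below 0.08 rad and contact force between slug and escapement above 4 N and value of joint plunger above 0.0065 m), for 0.3 s.
At the end, for the whole second after the job is handed in: the slug lies flat in the lower end of the chute, released and at rest against the stop, plunger pressed in to within 1.5 mm of flush (y of slug_center in the frame of channel between -0.006 and 0.006 m and z of slug_center in the frame of channel between 0.011 and 0.019 m and angle between the z axis of slug_center and the z axis of channel, either way round below 0.08 rad and value of joint plunger above 0.0065 m and linear speed of slug below 0.01 m/s); the robot touches nothing.
It fails at once if the slug bears on the escapement with more than 13 N (contact force between slug and escapement above 13 N).
It fails at once if the disc or the plug is moved more than 20 mm (distance of any of disc_center, plug_center from where it was at the start of the episode above 0.02 m).
It also fails if it takes over 67 s, if anything falls off the work surface, if the arm or the gripper's body presses on something with over 40 N, if the wrist force passes 120 N, or if a joint passes its speed limit or range.

## Working session

There is one attempt and no reset: what is moved stays moved. The work goes in short steps, each a Python script; the robot and the scene stay as the last script left them, time stands still between calls to the robot, and variables do not carry over. Pictures are saved under pics/ and viewed, on a budget of 10 in all, crops included, one or two more only if the job needs it, and the job is handed in when it is done.

```bash
mkdir -p pics; ls
cat > h.py <<'E'
import numpy as np, cv2, pickle
from rig import *
def cloud(f):
    "world xyz per pixel from range_z"
    h,w=f["range_z"].shape
    u,v=np.meshgrid(np.arange(w,dtype=float),np.arange(h,dtype=float))
    xd=(u-f["cx"])/f["fx"]; yd=(v-f["cy"])/f["fy"]
    x,y=xd.copy(),yd.copy()
    for _ in range(8):
        s=1+f["k1"]*(x*x+y*y); x,y=xd/s,yd/s
    z=f["range_z"]
    P=np.dstack([x*z,-y*z,-z])@np.array(f["attitude"]).T+np.array(f["position"])
    P[z<=0]=np.nan
    return P
E
python3 - <<'E'
from h import *
for n in("side","top"):
    f=grab_frame(n); cv2.imwrite(f"pics/{n}0.png",f["img"]); pickle.dump(f,open(f"{n}0.pkl","wb"))
    print(n,f["fx"],f["fy"],f["cx"],f["cy"],f["k1"],f["position"],np.round(f["attitude"],3).tolist())
print(nose_length,observe())
E
```

```text
pics
side 482.3670123595995 482.3670123595995 314.7746861059609 195.80753279132435 -0.08972555601269673 [0.22804518 0.90034563 0.6639975 ] [[-0.966, 0.121, -0.23], [-0.259, -0.513, 0.818], [-0.019, 0.85, 0.527]]
top 426.19872959484286 426.19872959484286 325.38624771883207 201.13360451105873 -0.01491820771457452 [0.34608447 0.02848129 1.00797529] [[0.009, 0.992, -0.128], [-1.0, 0.013, 0.026], [0.027, 0.128, 0.991]]
0.019 {'time': 0.1, 'joints': array([-6.24765462e+01,  2.20847338e+01,  3.87346992e-01, -2.37618231e-02,
       -6.84113309e+01, -1.48171613e+01]), 'qd': array([-0.00195288, -0.07748419,  0.13671024,  0.10938895, -0.10433121,
       -0.01814345]), 'joint_torque': array([-4.38737352e-04, -3.93318021e+01,  1.88928884e+01,  4.19793248e+00,
       -2.60651737e-03,  1.15297263e-05]), 'tcp_pos': array([ 0.13738184, -0.60921576,  0.24935027]), 'tool_rot': array([[-9.75543996e-01, -2.19803608e-01, -5.34850344e-04],
       [-2.19804230e-01,  9.75542227e-01,  1.86090496e-03],
       [ 1.12735471e-04,  1.93295703e-03, -9.99998125e-01]]), 'contact_force': array([ 0.43347441,  0.49142136, -0.19115887]), 'torque': array([-0.00322254, -0.02553199,  0.01821011]), 'gripper_width': 0.9976825782640675}
```

View pics/top0.png

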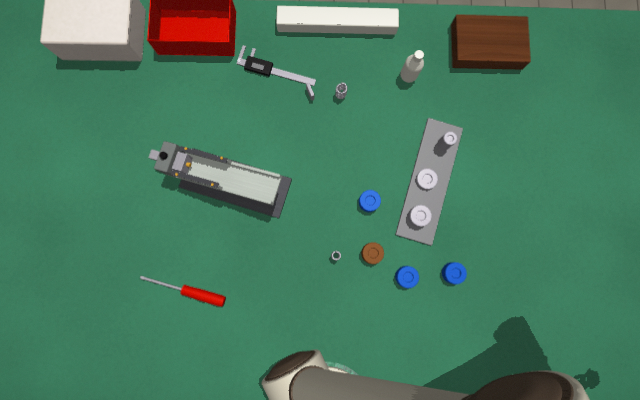

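View pics/side0.png

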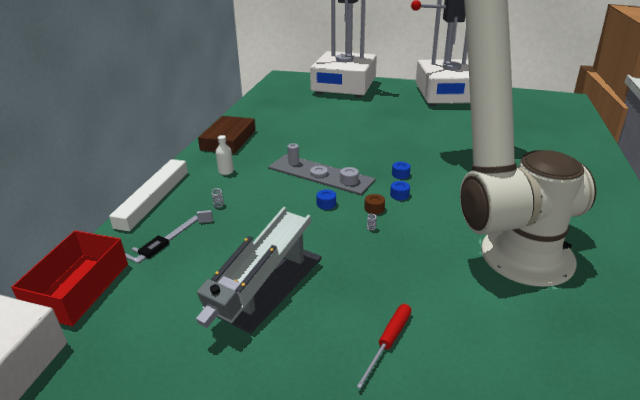

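The top view shows the pallet with the slug at (421,216), the thin disc at (427,179) and the plug at (450,138). The chute runs from its upper open end at about (285,195) to the escapement at (165,158). In the side view the slug is the thick one at (349,176), and the blue and brown look-alikes lie off the pallet.

```bash
cat > m.py <<'E'
from h import *
f=pickle.load(open("top0.pkl","rb")); g=pickle.load(open("side0.pkl","rb"))
P=cloud(f); Q=cloud(g)
def at(P,u,v): return np.round(P[v,u],4).tolist()
for u,v in((421,216),(427,179),(450,138),(412,235),(435,200)): print("top",u,v,at(P,u,v))
for u,v in((349,176),(319,171),(293,150)): print("side",u,v,at(Q,u,v))
# slug: top ring points
for nm,C,c0 in(("top",P,P[216,421]),("side",Q,P[216,421])):
    d=np.hypot(C[...,0]-c0[0],C[...,1]-c0[1]); m=(d<.04)&(C[...,2]>.031)
    p=C[m]; print(nm,m.sum(),"z med/max",np.median(p[:,2]),p[:,2].max())
    (cx,cy),r=cv2.minEnclosingCircle(p[:,:2].astype(np.float32)); print(" circ",cx,cy,r, "mean",p.mean(0), "mid",(p.max(0)+p.min(0))/2)
# floor
poly=np.array([(215,172),(277,184),(270,198),(208,182)])
m=np.zeros(P.shape[:2],np.uint8); cv2.fillPoly(m,[poly],1)
p=P[m>0]; p=p[np.isfinite(p[:,0])]
for _ in range(5):
    c=np.median(p,0) if _==0 else p.mean(0); n=np.linalg.svd(p-c,full_matrices=False)[2][2]; n*=np.sign(n[2]); p=p[abs((p-c)@n)<.003]
print("floor",len(p),c,n,"slope",np.arccos(n[2])); x=np.array([n[0],n[1],0]);x/=np.linalg.norm(x); print("downhill az",np.degrees(np.arctan2(x[1],x[0])))
def big(img,u0,u1,v0,v1,s): return cv2.resize(img[v0:v1,u0:u1],None,fx=s,fy=s,interpolation=cv2.INTER_CUBIC)
a=big(f["img"],140,300,130,225,5); b=big(g["img"],190,330,200,335,4)
cv2.imwrite("pics/ch_top.png",a[:600,:800]); cv2.imwrite("pics/ch_side.png",b)
E
python3 m.py
```

```text
top 421 216 [0.4402, -0.2176, 0.0367]
top 427 179 [0.5311, -0.2395, 0.0142]
top 450 138 [0.6186, -0.2817, 0.0636]
top 412 235 [0.3976, -0.2019, 0.0112]
top 435 200 [0.4815, -0.259, 0.0091]
side 349 176 [0.439, -0.189, 0.0378]
side 319 171 [0.5327, -0.2341, 0.017]
side 293 150 [0.6162, -0.2654, 0.0576]
top 369 z med/max 0.03697302673101177 0.04232846467195672
 circ 0.44066381454467773 -0.21657298505306244 0.025196604430675507 mean [ 0.44086695 -0.21623964  0.03689146] mid [ 0.44130963 -0.21648284  0.03670692]
side 174 z med/max 0.038473757163435485 0.04281619490741084
 circ 0.44567129015922546 -0.21344400942325592 0.027059104293584824 mean [ 0.44416128 -0.20927082  0.03797488] mid [ 0.44446938 -0.21348952  0.03702262]
floor 501 [0.50151651 0.18174504 0.08769006] [0.17570412 0.1556804  0.97205539] slope 0.23696304760038878
downhill az 41.54213955880577
```

View pics/ch_top.png

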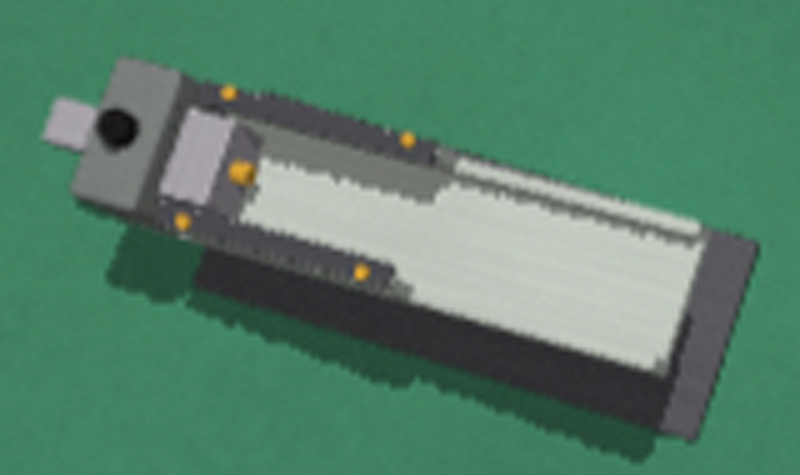

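The enlarged top view gives four brass screws on the rails, at crop positions (229,93), (408,140), (361,272) and (183,222). The stop block top is at x 165–235, with the plunger at (240,172). I'll build the channel frame from the screws, the slope and the depth.

```bash
cat >> h.py <<'E'
def ray(f,u,v):
    xd=(u-f["cx"])/f["fx"]; yd=(v-f["cy"])/f["fy"]; x,y=xd,yd
    for _ in range(8):
        s=1+f["k1"]*(x*x+y*y); x,y=xd/s,yd/s
    d=np.array(f["attitude"])@np.array([x,-y,-1]); return np.array(f["position"]),d
def gold(f,roi):
    u0,u1,v0,v1=roi; im=f["img"][v0:v1,u0:u1].astype(int)
    w=np.clip(np.minimum(im[...,1],im[...,2])-im[...,0]-40,0,None)*(im[...,2]>im[...,1]+15)
    n,l=cv2.connectedComponents((w>0).astype(np.uint8)); out=[]
    for i in range(1,n):
        v,u=np.nonzero(l==i); ww=w[v,u]
        if len(v)>=2: out.append((len(v),(u*ww).sum()/ww.sum()+u0,(v*ww).sum()/ww.sum()+v0))
    return out
def tri(a,b):
    (o1,d1),(o2,d2)=a,b; A=np.c_[d1,-d2]; t=np.linalg.lstsq(A,o2-o1,rcond=None)[0]
    p,q=o1+t[0]*d1,o2+t[1]*d2; return (p+q)/2,np.linalg.norm(p-q)
E
cat > m2.py <<'E'
from h import *
f=pickle.load(open("top0.pkl","rb")); g=pickle.load(open("side0.pkl","rb"))
G=gold(f,(140,300,130,225)); H=gold(g,(190,330,200,335)); print(np.round(G,1).tolist()); print(np.round(H,1).tolist())
for a in G:
    for b in H:
        p,e=tri(ray(f,*a[1:]),ray(g,*b[1:]))
        if e<.006 and 0.03<p[2]<.2: print(np.round(a,1),np.round(b,1),np.round(p,4),round(e,4))
P=cloud(f);Q=cloud(g)
az=np.radians(73.5); s=.21
X=np.array([np.cos(az)*np.cos(s),np.sin(az)*np.cos(s),-np.sin(s)]);Y=np.array([-np.sin(az),np.cos(az),0]);Z=np.cross(X,Y)
o=np.array([.5,.18,.09])
for nm,C in(("top",P),("side",Q)):
    L=(C-o)@np.c_[X,Y,Z]; 
    print(nm); 
    for x0 in np.arange(-.12,.16,.02):
        r=[]
        for y0 in np.arange(-.048,.05,.008):
            m=(abs(L[...,0]-x0)<.01)&(abs(L[...,1]-y0)<.004)&(L[...,2]>-.06); r.append(f"{1000*np.median(L[m][:,2]):4.0f}" if m.sum()>2 else "  --")
        print(f"{x0:.2f}"," ".join(r))
cv2.imwrite("pics/ch_side2.png",cv2.resize(g["img"][200:335,190:330],None,fx=4,fy=4,interpolation=cv2.INTER_CUBIC))
E
python3 m2.py
```

```text
[[5.0, 185.3, 148.3], [6.0, 221.1, 157.5], [21.0, 187.8, 163.9], [8.0, 176.0, 173.9], [7.0, 211.7, 184.1]]
[[7.0, 245.5, 238.9], [8.0, 271.2, 249.1], [6.0, 216.7, 272.4], [5.0, 235.2, 280.0], [9.0, 242.9, 283.9]]
[  5.  185.3 148.3] [  6.  216.7 272.4] [0.5778 0.3113 0.0964] 0.0033
[  6.  221.1 157.5] [  7.  245.5 238.9] [0.5538 0.2283 0.1153] 0.0026
[ 21.  187.8 163.9] [  7.  245.5 238.9] [0.5279 0.2842 0.161 ] 0.0002
[ 21.  187.8 163.9] [  5.  235.2 280. ] [0.5455 0.308  0.0828] 0.002
[  8.  176.  173.9] [  9.  242.9 283.9] [0.5206 0.3281 0.0965] 0.0027
[  7.  211.7 184.1] [  8.  271.2 249.1] [0.4961 0.2458 0.1152] 0.0025
top
-0.12   --   --   --   --   --   --   --   --   --   --   --   --   --
-0.10   --   --   --   --   --   --   --   --   --   --   --   --   --
-0.08   --    3   -1   -2   -1   -2   -2   -3   -2    4   --   --   --
-0.06   --   10   -0   -2   -1   -2   -2   -2   -2    9   --   --   --
-0.04   --   10   -0   -3   -2   -2   -2   -3   -2   10   --   --   --
-0.02   --   11   -0   -1   -2   -2   -2   -2   -2   10   --   --   --
0.00   --   11   -0   -2   -2   -2   -
[... 952 characters left out ...]
-0.02   --   10    1    1    1    0    0  -36  -40    8   --   --   --
0.00   --   12    2    1    0    0    1    1   12    7   --   --   --
0.02   --   11    2    0    1    2    1    1   13    7   --   --   --
0.04   --   13    3    1    0    2   --   --   37    9   --   --   --
0.06   --   17   18    1    0    1   --   --   37   19   --   --   --
0.08   --   36   15    0    0   --   --   --   38   21   --   --   --
0.10   --   37   17    0   -0    1  -59  -59   37   20  -60   --   --
0.12   --   36   18   -0   -0    1  -59  -57  -55   15  -58  -57   --
0.14   --   37   35   32   32   32   32  -30  -34   15  -54  -54  -59
0.16   --   37   37   32   32   33   30  -46   -3   12  -48  -50  -57
```

View pics/ch_side.png

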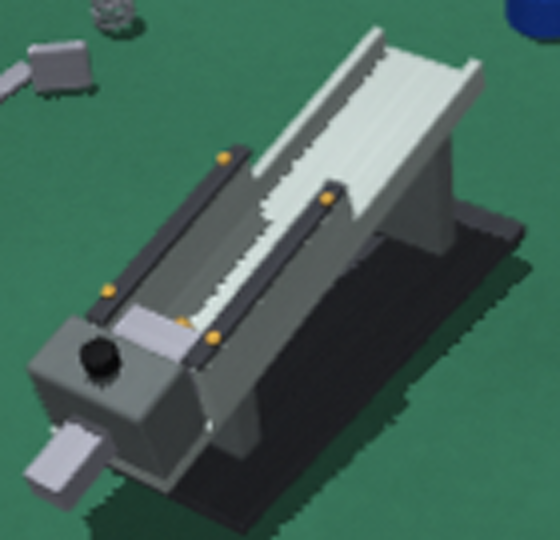

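Both cameras agree on the channel frame: azimuth 73.65°, slope about 0.21, and a centre line through the midpoint of the screws. Next I pick the slug and hover it over the chute.

```bash
cat >> h.py <<'E'
az=np.radians(73.65); s_=.21
X=np.array([np.cos(az)*np.cos(s_),np.sin(az)*np.cos(s_),-np.sin(s_)]);Y=np.array([-np.sin(az),np.cos(az),0]);Z=np.cross(X,Y)
O=np.array([.5371,.2784,.1059])-.0575*X-.0375*Z
def ch(x,y,z): return O+x*X+y*Y+z*Z
def rot(y,z): return np.c_[np.cross(y,z),y,z]
RP=rot(X,-Z)                        # place: jaws along the channel
RK=rot(np.array([np.cos(1.31),np.sin(1.31),0]),np.array([0,0,-1.]))   # pick
def st():
    o=observe(); p=(o["tcp_pos"]-O)@np.c_[X,Y,Z]; F=o["contact_force"]@np.c_[X,Y,Z]
    return o["time"],np.round(p*1000,1),np.round(F,2),round(o["gripper_width"],3)
E
python3 - <<'E'
from h import *
print(ik(ch(-.065,0,.08),RP))
reach([.441,-.2166,.11],RK); print(observe()["time"])
line_to([.441,-.2166,.030]); set_gripper(0.0,60); print(observe()["time"],observe()["gripper_width"],observe()["tcp_pos"])
line_to([.441,-.2166,.12],max_speed=.2)
reach(ch(-.065,0,.075),RP); hold(.3)
print(st())
for n in("side","top"):
    f=grab_frame(n); pickle.dump(f,open(f"{n}1.pkl","wb"))
    c=(200,340,120,240) if n=="top" else (190,350,180,320)
    cv2.imwrite(f"pics/{n}1.png",cv2.resize(f["img"][c[2]:c[3],c[0]:c[1]],None,fx=4,fy=4,interpolation=cv2.INTER_CUBIC))
a,b=[cv2.imread(f"pics/{n}1.png") for n in("top","side")]
cv2.imwrite("pics/hov.png",cv2.resize(np.hstack([a,b[:480,:560]]),(800,343)))
E
```

```text
[  39.70161985   20.9108251   -17.02028883    7.55512552  -62.30185133
 -150.16649116]
1.9667
3.0833 0.5659936979595126 [ 0.44197996 -0.21665048  0.03138281]
(5.45, array([-65.7,  -0.4,  74.9]), array([ 1.04, -0.2 , -4.58]), 0.563)
```

View pics/hov.png

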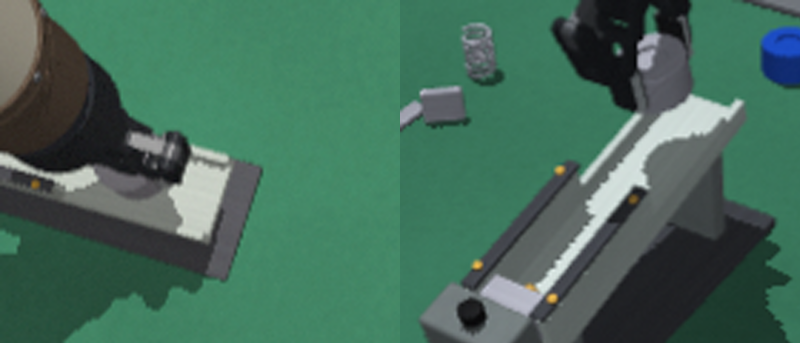

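Left (top view): the arm hides most of the slug, which sits over the open end around (135,180). Right (side view): the slug is held upright between the fingers at about (665,75), above the open trough. I'll fit the slug's centre from side depth, then lower it by feel.

```bash
cat > lower.py <<'E'
from h import *
from scipy.optimize import least_squares
f=pickle.load(open("side1.pkl","rb")); L=(cloud(f)-O)@np.c_[X,Y,Z]
im=f["img"].astype(int); grey=im.min(2)>85
m=(abs(L[...,0]+.065)<.03)&(abs(L[...,1])<.032)&(L[...,2]>.055)&(L[...,2]<.078)&grey
p=L[m][:,:2]
if len(p)>5:
    r=least_squares(lambda c:np.hypot(p[:,0]-c[0],p[:,1]-c[1])-.025,[-.065,-.003],loss="soft_l1",f_scale=.002); print(len(p),"slug fit x,y",r.x*1000,"rms",np.sqrt(np.mean(r.fun**2))*1000)
line_to(ch(-.065,0,.040),RP,max_speed=.1); hold(.2); b=st(); print(b)
z=.040
while z>.020:
    z-=.002 if z>.028 else .001
    line_to(ch(-.065,0,z),max_speed=.03); s=st(); d=s[2]-b[2]; print(round(z*1000),s[0],s[1],d)
    if d[2]>5 or abs(d[1])>6: break
E
python3 lower.py
```

```text
59 slug fit x,y [-60.80334974  -6.70689398] rms 2.654526742227122
(6.25, array([-64.6,  -0.4,  40.9]), array([ 1.4 ,  0.5 , -4.87]), 0.564)
38 6.5 [-65.   0.  38.] [ 0.43 -0.73  0.42]
36 6.75 [-65.1   0.1  35.8] [ 0.83 -0.31  1.08]
34 7.0 [-65.1   0.1  33.8] [-0.72 -0.36  0.2 ]
32 7.25 [-65.1   0.1  31.8] [-0.67 -0.62  0.43]
30 7.5 [-65.1   0.1  29.8] [-0.84 -0.81  0.49]
28 7.75 [-65.1   0.1  27.8] [-0.32 -0.31  0.13]
27 8.0 [-65.   0.  27.] [-1.14 -0.41  0.16]
26 8.25 [-65.    0.   25.9] [-0.89 -0.71 -0.07]
25 8.5 [-65.    0.1  24.9] [-0.47 -1.09  0.33]
24 8.75 [-65.    0.1  23.9] [-0.97 -1.08 -0.01]
23 9.0 [-65.   0.  23.] [-0.38 -1.04  0.22]
22 9.25 [-65.   -0.   22.8] [-1.83  3.26  7.24]
```

Contact came at TCP height 22.8 mm, against about 22–23 expected at grasp, so the slug is on the floor and not on a 12 mm wall. I'll release it, retreat and check.

```bash
cat > rel.py <<'E'
from h import *
set_gripper(0.8); print(st())
line_to(ch(-.065,0,.075),max_speed=.15); 
RQ=rot(Y,-Z); q=[ik(ch(-.119,0,.09),rot(k*Y,-Z)) for k in(1,-1)]; print(q,observe()["joints"])
f=grab_frame("side"); g=grab_frame("top"); pickle.dump(f,open("side2.pkl","wb")); pickle.dump(g,open("top2.pkl","wb")); print(st())
L=(cloud(f)-O)@np.c_[X,Y,Z]
m=(abs(L[...,0]+.065)<.035)&(abs(L[...,1])<.035)&(L[...,2]>.024)&(L[...,2]<.036); p=L[m]; print(len(p),p.min(0),p.max(0),np.median(p,0))
a=cv2.resize(g["img"][120:240,200:340],None,fx=3,fy=3,interpolation=2); b=cv2.resize(f["img"][190:310,210:340],None,fx=3,fy=3,interpolation=2)
cv2.imwrite("pics/laid.png",np.hstack([a,b]))
E
python3 rel.py
```

```text
(9.5833, array([-64.9,  -0.3,  22.2]), array([-1.08, -0.14, -0.62]), 0.799)
[array([ 36.49556314,  16.83339083, -19.9796966 ,   8.11880404,
       -63.06188166, -57.1540674 ]), array([ 36.49556314,  16.83339083, -19.9796966 ,   8.11880404,
       -63.06188166, 122.8459326 ])] [  39.63431709   21.14250891  -17.54362082    7.57816153  -61.56474378
 -150.21898313]
(10.1833, array([-65.6,   0.7,  73.5]), array([ 1.22, -0.31, -0.37]), 0.799)
373 [-0.08849023 -0.02486024  0.02417719] [-0.03976334  0.02347775  0.03412337] [-0.06384711  0.00045934  0.03014935]
```

View pics/laid.png

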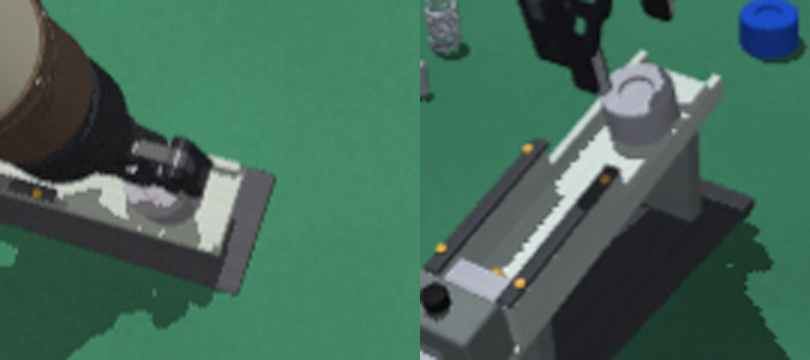

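The slug lies flat in the open end: its top median is 30 mm above the floor, centred at x ≈ −64 mm, y ≈ −0.7 mm. In the side view it sits between the walls at about (640,100). Now I shut the fingers, go behind it and push slowly. From the plunger position I expect the stop at a pusher x of about 35 mm.

```bash
cat > push.py <<'E'
from h import *
def Fx(n=4):
    r=[]
    for _ in range(n): hold(.02); r.append(observe()["contact_force"]@X)
    return -np.mean(r)
line_to(ch(-.065,0,.095),max_speed=.15); set_gripper(0.0,60)
reach(ch(-.119,0,.075),rot(Y,-Z)); line_to(ch(-.119,0,.027),max_speed=.1); hold(.3)
b=Fx(8); print("base",b,st())
h=[]
for x in np.r_[np.arange(-.110,-.09,.004),np.arange(-.085,.011,.012)]:
    line_to(ch(x,0,.027),max_speed=.04); F=Fx(2)-b; s=st(); print(f"{x*1e3:.0f}",s[1],s[2],f"F {F:.2f} t {s[0]:.2f}")
    if F>7: print("STOP"); break
E
python3 push.py
```

```text
base -0.12138362335110393 (13.625, array([-1.189e+02, -1.000e-01,  2.730e+01]), array([-0.24,  1.05,  0.36]), -0.0)
-110 [-1.098e+02  1.000e-01  2.690e+01] [ 0.05 -0.11 -0.18] F 0.16 t 14.03
-106 [-105.9    0.    27. ] [ 0.8  -0.51 -0.37] F -0.08 t 14.32
-102 [-101.9    0.    27. ] [-0.06  0.2  -0.42] F 0.26 t 14.60
-98 [-97.8  -0.   27. ] [ 0.46 -0.23 -0.14] F 0.03 t 14.88
-94 [-93.7  -0.1  27. ] [ 0.39 -0.35  0.31] F 0.11 t 15.17
-90 [-89.6  -0.1  27. ] [ 0.06 -0.08  0.4 ] F 0.26 t 15.45
-85 [-84.5  -0.1  27. ] [-0.44  0.88  0.43] F 0.68 t 15.76
-73 [-72.5  -0.   27. ] [0.16 0.15 0.38] F 0.43 t 16.24
-61 [-60.5  -0.1  27. ] [ 0.77 -0.16  0.84] F 0.25 t 16.73
-49 [-48.5  -0.   27. ] [-0.12  0.94  0.42] F 0.10 t 17.21
-37 [-36.5  -0.1  27. ] [ 0.09 -0.33 -0.09] F -0.43 t 17.69
-25 [-24.5  -0.   27. ] [-0.56  0.36  0.3 ] F 0.41 t 18.18
-13 [-12.5  -0.   27. ] [0.09 0.42 0.58] F 0.54 t 18.66
-1 [-0.5 -0.  27. ] [-0.78  0.04  0.35] F 0.98 t 19.14
```

Force during the push reads near zero, measured after each stop. I'll check the slug's position before going on.

```bash
cat > look.py <<'E'
from h import *
import sys
k=sys.argv[1]; f=grab_frame("side"); g=grab_frame("top")
a=cv2.resize(g["img"][120:240,150:290],None,fx=3,fy=3,interpolation=2); b=cv2.resize(f["img"][190:310,200:330],None,fx=3,fy=3,interpolation=2)
cv2.imwrite(f"pics/{k}.png",np.hstack([a,b])); print(st())
E
python3 look.py p1
```

```text
(19.2417, array([-0.8, -0. , 27. ]), array([ 0.7 , -0.31,  0.07]), -0.003)
```

View pics/p1.png

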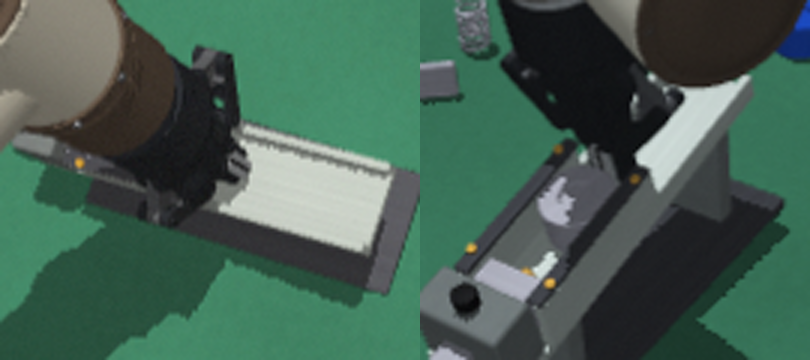

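The slug is flat under the rails, ahead of the shut fingers at about (575,205) in the side half, with the stop and plunger still clear of it. Residual force relaxes after each stop, so I'll continue in small slow steps until I feel the stop.

```bash
cat > push2.py <<'E'
from h import *
def Fx(n=4):
    r=[]
    for _ in range(n): hold(.02); r.append(observe()["contact_force"]@X)
    return -np.mean(r)
b=-.1; x=-.001
while x<.075:
    x+=.004 if x<.018 else .0008
    line_to(ch(x,0,.027),max_speed=.02 if x<.018 else .006); F=Fx(3)-b; s=st(); print(f"{x*1e3:.1f}",s[1][0],f"F {F:.2f} t {s[0]:.2f}")
    if F>3.2: print("contact"); break
    if s[0]>34: break
E
python3 push2.py
```

```text
3.0 3.0 F 1.32 t 19.64
7.0 7.3 F 0.09 t 20.04
11.0 11.4 F 0.25 t 20.44
15.0 15.3 F 0.89 t 20.84
19.0 19.0 F 1.73 t 21.71
19.8 19.9 F 1.55 t 22.04
20.6 20.7 F 1.34 t 22.38
21.4 21.5 F 1.87 t 22.71
22.2 22.3 F 1.70 t 23.04
23.0 23.1 F 1.59 t 23.38
23.8 23.9 F 1.46 t 23.71
24.6 24.7 F 1.63 t 24.04
25.4 25.5 F 1.55 t 24.38
26.2 26.3 F 1.72 t 24.71
27.0 27.1 F 0.98 t 25.04
27.8 27.9 F 1.79 t 25.38
28.6 28.6 F 1.15 t 25.71
29.4 29.5 F 1.37 t 26.04
30.2 30.3 F 0.93 t 26.38
31.0 31.0 F 1.81 t 26.71
31.8 31.9 F 2.40 t 27.04
32.6 32.7 F 1.83 t 27.38
33.4 33.5 F 1.67 t 27.71
34.2 34.3 F 1.67 t 28.04
35.0 35.1 F 1.42 t 28.38
35.8 35.8 F 2.16 t 28.71
36.6 36.6 F 1.53 t 29.04
37.4 37.5 F 1.98 t 29.38
38.2 38.3 F 1.60 t 29.71
39.0 38.7 F 3.93 t 30.04
contact
```

Sliding force is about 1.6 N, and the stop was felt at x ≈ 38.5 mm. Now I press up to about 8.5 N in small steps, hold, then back off.

```bash
cat > press.py <<'E'
from h import *
def Fx(n=5):
    r=[]
    for _ in range(n): hold(.02); r.append(observe()["contact_force"]@X)
    return -np.mean(r)
b=-.1; x=.039; F=Fx()-b; print(F)
while F<8 and x<.044:
    x+=.0002 if F<6.5 else .0001
    line_to(ch(x,0,.027),max_speed=.006); F=Fx()-b; s=st(); print(f"{x*1e3:.2f}",s[1],f"F {F:.2f} t {s[0]:.2f}")
for _ in range(8): print(f"hold {Fx(6)-b:.2f}")
print(st())
E
python3 press.py
```

```text
3.796956283429094
39.20 [38.7  0.1 27. ] F 5.63 t 30.46
39.40 [38.7  0.  27. ] F 6.16 t 30.79
39.60 [38.8  0.  27. ] F 6.88 t 31.12
39.70 [38.8  0.1 27. ] F 7.05 t 31.46
39.80 [38.8  0.1 27. ] F 6.78 t 31.79
39.90 [38.8  0.1 27. ] F 7.55 t 32.12
40.00 [38.8  0.  27. ] F 7.57 t 32.46
40.10 [38.8  0.1 27. ] F 7.57 t 32.79
40.20 [38.8  0.1 27. ] F 7.82 t 33.12
40.30 [38.9  0.1 27. ] F 7.98 t 33.46
40.40 [38.9  0.1 27. ] F 8.21 t 33.79
hold 8.30
hold 7.98
hold 8.17
hold 8.35
hold 8.36
hold 8.19
hold 8.46
hold 8.65
(34.5917, array([38.9,  0.1, 27. ]), array([-9.38, -0.31,  4.13]), 0.002)
```

It held at a steady 8.3 N at the wrist. The tool also bears down with about 4 N, which adds friction, so I'll go slightly higher (about 9.5 N at the wrist, still under 13) to make sure the stop itself sees well over 4 N. Then I retreat upslope and look.

```bash
cat > fin.py <<'E'
from h import *
def Fx(n=5):
    r=[]
    for _ in range(n): hold(.02); r.append(observe()["contact_force"]@X)
    return -np.mean(r)
b=-.1; x=.0404; F=Fx()-b
while F<9.3 and x<.0425:
    x+=.0002; line_to(ch(x,0,.027),max_speed=.006); F=Fx()-b; s=st(); print(f"{x*1e3:.2f}",s[1],s[2],f"F {F:.2f} t {s[0]:.2f}")
print("hold",[round(Fx(6)-b,2) for _ in range(6)])
line_to(ch(.030,0,.027),max_speed=.02); print(st())
line_to(ch(0,0,.027),max_speed=.1); line_to(ch(0,0,.11),max_speed=.15)
reach(ch(-.25,0,.15),rot(Y,-Z)); hold(.2); print(st())
E
python3 fin.py && python3 look.py p2
```

```text
40.60 [38.9  0.1 27. ] [-8.48 -0.76  3.13] F 8.18 t 35.01
40.80 [39.   0.1 27. ] [-9.38 -1.01  3.86] F 9.07 t 35.34
41.00 [39.   0.1 27. ] [-9.2  -0.4   3.62] F 9.27 t 35.67
41.20 [39.   0.1 27. ] [-9.56 -0.71  4.87] F 9.51 t 36.01
hold [np.float64(9.67), np.float64(9.85), np.float64(9.8), np.float64(10.07), np.float64(9.57), np.float64(9.98)]
(37.3167, array([30.4, -0.1, 27. ]), array([ 0.38, -0.98, -0.1 ]), -0.001)
(39.6583, array([-2.488e+02, -2.000e-01,  1.494e+02]), array([-0.51,  0.34, -0.07]), -0.001)
(39.7583, array([-2.491e+02, -1.000e-01,  1.496e+02]), array([ 0.54, -0.43,  0.65]), 0.0)
```

View pics/p2.png

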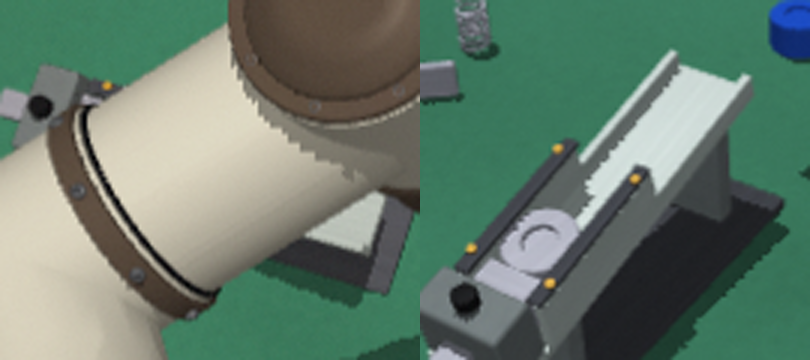

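The side view shows the slug flat under the rails at about (540,240), right up to the stop block. I'll swing the arm clear for one top view to check for a gap, then hand in.

Run:
```python
from h import *
j=np.array(observe()["joints"]); j[0]-=75; goto_joints(j); hold(.3)
f=grab_frame("top"); g=grab_frame("side"); print(st())
a=cv2.resize(f["img"][140:205,150:230],None,fx=5,fy=5,interpolation=2); b=cv2.resize(g["img"][245:310,195:275],None,fx=5,fy=5,interpolation=2)
cv2.imwrite("pics/end.png",np.hstack([a,b]))
print("gold comps",np.round(gold(f,(140,300,130,225)),1).tolist())
L=(cloud(f)-O)@np.c_[X,Y,Z]
for x0 in np.arange(.04,.125,.005):
    m=(abs(L[...,0]-x0)<.0025)&(abs(L[...,1])<.012)&(L[...,2]>-.02); p=L[m][:,2]
    print(round(x0*1000),len(p),np.round(np.percentile(p,[10,50,90])*1000,1) if len(p) else "")
```

```text
(42.1667, array([-764.7,  186.7,   39.7]), array([-0.08, -0.01,  0.87]), -0.001)
gold comps [[5.0, 185.3, 148.3], [7.0, 221.2, 157.5], [8.0, 176.0, 173.9], [7.0, 211.7, 184.1]]
40 22 [-3.9 -2.  -0.2]
45 25 [-3.2 -1.9  0.9]
50 94 [-1.7 13.7 27.7]
55 24 [25.8 27.4 29.9]
60 21 [26.2 28.2 29.2]
65 18 [24.1 25.3 28.3]
70 24 [23.1 25.8 28.5]
75 21 [23.4 25.4 27.8]
80 26 [23.3 25.9 27.7]
85 24 [24.6 27.8 29.9]
90 26 [26.4 28.4 29.9]
95 17 [27.  28.2 29.9]
100 31 [25.8 29.3 31.3]
105 22 [28.1 30.  31.5]
110 20 [28.9 30.  31.1]
115 27 [27.2 30.3 32.2]
120 52 [29.2 36.2 43.5]
```

View pics/end.png

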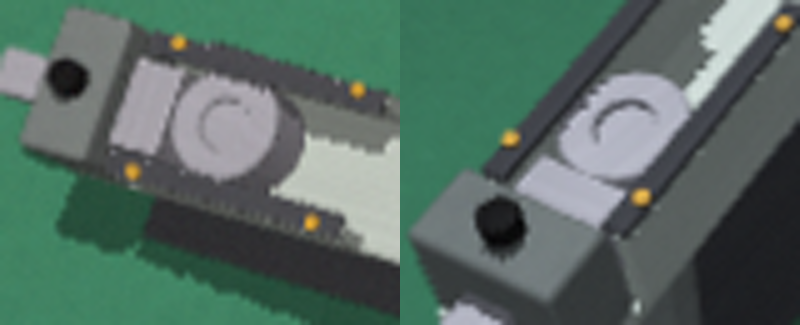

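Both views show the slug flat and touching the stop block, at (175,120) in the top half and (565,170) in the side half. There is no gap, the plunger's brass is no longer visible, and depth shows no dip between slug and block. The arm is clear, so I'm handing in.

```bash
python3 -c "
from rig import *
print(hand_in(), observe()['time'])"
```

```text
the job is handed in; nothing more can be done
the job is handed in; nothing more can be done
```

The slug is pressed home against the escapement stop and left there untouched. I handed the job in at about 42 s of the 67 s allowed; no verdict is reported.

- **Placing:** I gripped the slug on the pallet and laid it in the open upper end by feel. The side depth view put its centre at about x −64 mm, y −0.7 mm, with its top 30 mm above the floor, so it was flat.
- **Pushing:** Shut fingers pushed it down under the rails. Sliding took about 1.6 N, and the stop was felt with the TCP at x of about 38.7 mm.
- **Pressing:** I held about 8.3 N at the wrist, then rose to about 9.8 N for under a second to allow for friction. That is more than your 8 N. The averaged wrist readings never passed about 10.1 N, so the push on the stop stayed under 13 N.
- **Last checks:** Both cameras show the slug flat and touching the block with no gap. The plunger's brass is hidden and the arm is well clear. The force at the stop itself was not measured; I estimate 6 to 8 N there.
- **Not checked or in disagreement:**
  - The early circle fit of the slug while it was held disagreed by 4 to 7 mm. It was noisy (2.7 mm rms), and the feel and the later picture did not support it.
  - I did not re-measure the disc and plug at the end. They were not touched on purpose, and no unusual forces showed near them.

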